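# Set the block mould to length with its setting gauge

## Task

Set the adjustable mould for 48 mm blocks: put the 48 mm setting gauge (the middle length of the three in the wooden rest) lengthwise on the mould's floor and slide the mould's sliding end up by its knob until the gauge is snug, without a gap, between it and the fixed end. Then lift the gauge out without shifting the sliding end and lay it on the bench clear of the mould. Leave the other two gauges in the rest and do not push the jar, the sanding block or the pencil about.

Things in the scene. Friction and masses are not known exactly. Their poses are not given: they have to be found in the camera images.
- mould: Casting mould fixed to the bench: 10 mm plywood base, two aluminium side rails (18 mm wide, tops 36 mm above the bench), cavity 100 mm wide between them, a fixed end plate and a sliding end. Origin: bench level, middle of the fixed end's inner face. x runs along the cavity towards the sliding end (roughly towards the robot), z up. Cavity floor at z = 10 mm. Base from x = -24 to 210, y = +-76 mm.
- fixed_face (a point): Middle of the inner face of the mould's fixed end, 24 mm above the bench; axes as the mould's. The fixed end is an aluminium plate 12 mm thick, its top 44 mm above the bench.
- sliding_end (a joint): Clear length of the mould in m, from the fixed end's inner face to the sliding end's (0 to 0.130; starts at 0.108 to 0.128). It slides along the mould's x with about 4 N of friction and stays where it is left.
- sliding_face (a point): Middle of the sliding end's inner face, 24 mm above the bench; axes as the mould's. The sliding end is an aluminium face plate 98 mm wide, 8 mm thick, top 43 mm above the bench, on a foot plate that runs back 68 mm from this face (top 18 mm above the bench). Wings at y = +-42 to +-67 mm run over the side rails, their tops 41 mm above the bench.
- grip_knob (a point): Where to hold the sliding end: an upright round black knob, 21 mm in diameter, 43 mm behind the sliding face (24 mm free between face plate and knob). This point is on its axis, 48 mm above the bench; the knob reaches from 21 to 61 mm. It can be pinched from above in any direction.
- gauge_rest: Wooden rest fixed to the bench, 40 (x) by 132 (y) by 39 mm high, with three grooves along its x, open at both ends, 28 mm wide, at y = -42, 0 and 42 mm, floor 12 mm above the bench. Origin: centre of the underside, z up. A gauge lies in each groove, in any order, level with the wood (1 mm proud), so it can be taken only by its two end faces, a finger before and a finger behind the rest.
- gauge_48: The gauge to use: plain steel block 48 mm long (x), 24 wide (y), 28 high (z), about 0.12 kg, the middle length of three look-alikes. Origin: centre of the underside. In the rest its ends stand 4 mm out of the wood. Home against the fixed end, its origin is at x = 24, z = 10 mm of the mould; with the sliding end closed on it only its long sides can be gripped.
- gauge_40: Look-alike gauge, 40 x 24 x 28 mm, 0.12 kg, the shortest; its ends are level with the sides of the rest. Origin: centre of its underside. Leave it in its groove.
- gauge_56: Look-alike gauge, 56 x 24 x 28 mm, 0.12 kg, the longest; its ends stand 8 mm out of the rest. Origin: centre of its underside. Leave it in its groove.
- panel_edge (a point): Fixed obstacle: foot of the near right-hand edge of a tall upright panel (a large plaster mould stood on edge), 0.46 m high and 80 mm thick. It runs from here straight away from the robot (+x) for 0.64 m. All the work lies to its right; arm and gripper must pass in front of it, on the robot's side.
- spice_jar: Bystander: small plastic jar with a lid, 47 mm across, 98 mm tall, loose, standing on the bench. Origin: centre of its underside.
- sanding_block: Bystander: cork sanding block, 66 x 110 x 31 mm, loose, lying on the bench. Origin: centre of its underside.
- pencil: Bystander: pencil, 11 x 167 x 8 mm, loose, lying on the bench. Origin: centre of its underside.

How it is judged:
By the outcome, as a careful person would: the job done as asked, in the order asked, and still so for the second after the job is handed in, with the robot touching nothing.
It also fails if it takes over 61 s, if anything falls off the work surface, if the arm or the gripper's body presses on something with over 40 N, if the wrist force passes 120 N, or if a joint passes its speed limit or range.

## Robot

A 7-joint arm with a two-finger parallel gripper is mounted at the origin on a cart in front of the work surface, level with it; the furniture and walls round the work are solid. World frame = base frame: x ahead of the robot, y to its left, z up, the work surface at z = 0. Lengths are in m, angles in rad, forces in N, time in s.
With the tool pointing down it reaches from about 0.425 to 0.825 m from the base axis. Payload 3.6 kg.
Tool frame: the origin (TCP) lies at the very end of the fingers, on their centre line; the grasp point (between the pads) lies 19 mm behind it; z points along the fingers, y is the line along which they close (so a half turn about z gives the same grasp; the last joint's range is limited). The gripper opens to 93 mm and grips with 3 to 60 N. Pads are 15 mm wide; open, the fingers measure 128 mm over their backs; the gripper's body (75 mm by 188 mm) begins 65 mm behind the grasp point.
Start: joints at [-1.224, 0.615, -0.013, 1.423, 0.008, 1.103, -0.04], TCP at [0.237, 0.605, 0.219] pointing down, gripper open.
Joint ranges: [-3.12, 3.12], [-0.3, 2.06], [-1.34, 1.32], [0.26, 2.42], [-1.36, 4.5], [0.01, 1.98], [-2.84, 2.84]. Speed limits (rad/s): [2.79, 2.79, 3.14, 3.14, 3.14, 3.14, 3.14].

## Interface

Orientations are given as a 3x3 rotation matrix whose columns are the frame's x, y, z axes.
In Python, from rig import bot, ticket, capture gives the robot as it stands (bot), with the cameras as plain functions and the job (ticket).
- The arm moves only by the shell command python3 steer.py FILE [OPENING] [FORCE], which reads ROWS from the file FILE. ROWS is a JSON list that holds a single list of rows (three levels of brackets), with 1 to 5 rows, each of 6 numbers: dx, dy, dz in shares of the most that a row can go, 1 being 62.5 mm, then a rotation vector rx, ry, rz in parts of the range, where 1.0 means 2 rad; each row shifts and turns the commanded pose from where the row before left it, along the tool's axes as they then stand; what a row does not reach is not made up. A row lasts 1/8 s, in which the tool goes at most 0.0625 m and 0.188 rad, less where a joint would pass 70% of its speed; a pose out of reach is approached as far as the arm can. OPENING is the opening from 0.0 (shut) to 1.0 (fully open), set as the command begins (- or left out keeps the last). The fingers move at their own pace and stop on an object; FORCE is the grip in N (left out, the last holds). Time passes only in rows, so rows that do not move let the fingers close. It prints the time, the measured TCP pose, the force, the opening and the grip force at its end. Shift and turn numbers lie between -1 and 1, and a call with a number outside is refused. Input that does not fit is refused with a message, and nothing moves.
- bot.read_state(): the state, without advancing time (a new reading comes with each control period).
- capture(name): name is "side" or "top"; returns a dict with "img" (420x560x3 uint8, red, green, blue), "mtx" (3x3 intrinsics, pixels), "R" (3x3) and "t" (3): a world point X has camera coordinates R X + t. Camera axes: x right, y down, z forward; pixel columns grow to the right and rows downward; lengths in m; the calibration is good to about 2 mm. A picture is of the moment at which its call begins. There is no depth.
- ticket.job_done(): hands the job in; it is judged then, once.
The state is a dict: "time_s": time; "qpos": joint angles; "qvel": joint speeds; "joint_torque": joint torques, N m; "position": TCP position; "tool_rot": TCP orientation; "force": force on the tool from outside, world axes, zero at the start; "moment": the same for the moment, N m; "width": opening from 0.0 (shut) to 1.0 (fully open); "grip_force": force on a finger pad.
Only numpy, scipy, OpenCV 4.12 (cv2) and the standard library are available. Lean on these libraries where they do the work, as an engineer would, in place of code of your own. Each camera call takes 0.05 s, during which the arm holds its last target. There are 200 camera calls.

## Working session

There is one attempt and no reset: what is moved stays moved. The work goes in short steps, Python scripts to look and compute and a shell command to move; the robot and the scene stay as the last step left them, time stands still between calls to the robot, and variables do not carry over. Pictures are saved under pics/ and viewed, at most 11 in all, crops included, and the job is handed in when it is done.

```bash
ls; mkdir -p pics
python3 - <<'E'
from rig import bot, ticket, capture
import cv2,numpy as np
s=bot.read_state();print(s['time_s'],s['position'],s['tool_rot'],s['width'])
for n in('side','top'):
    c=capture(n);cv2.imwrite(f'pics/{n}0.png',c['img'][:,:,::-1]);np.savez(f'{n}0.npz',**c)
    print(n,-c['R'].T@c['t'],c['R'].round(3).tolist(),c['mtx'].round(1).tolist())
E
```

```text
pics
rig.py
steer.py
0.0 [0.23642675 0.60462739 0.21750194] [[-9.31342105e-01  3.64144295e-01 -9.03363464e-04]
 [ 3.64145415e-01  9.31339110e-01 -2.36206471e-03]
 [-1.87946655e-05 -2.52884598e-03 -9.99996802e-01]] 1.0003004816420844
side [ 0.1404767  -0.74234216  0.79422536] [[0.83, -0.557, 0.008], [-0.377, -0.572, -0.728], [0.41, 0.601, -0.686]] [[517.1, 0.0, 276.4], [0.0, 517.1, 213.0], [0.0, 0.0, 1.0]]
top [ 0.45954434 -0.07647817  0.95768879] [[0.017, -1.0, 0.017], [-0.993, -0.019, -0.12], [0.12, -0.015, -0.993]] [[420.4, 0.0, 278.5], [0.0, 420.4, 211.5], [0.0, 0.0, 1.0]]
```

View pics/top0.png

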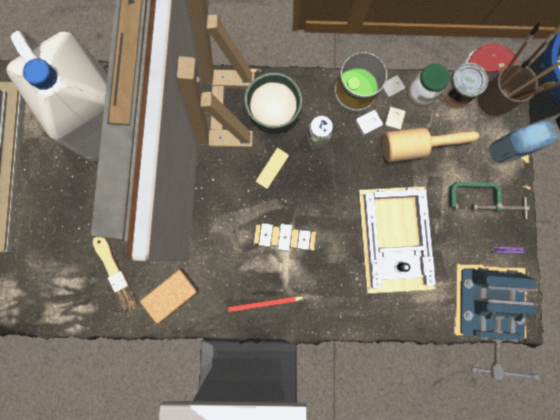

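View pics/side0.png

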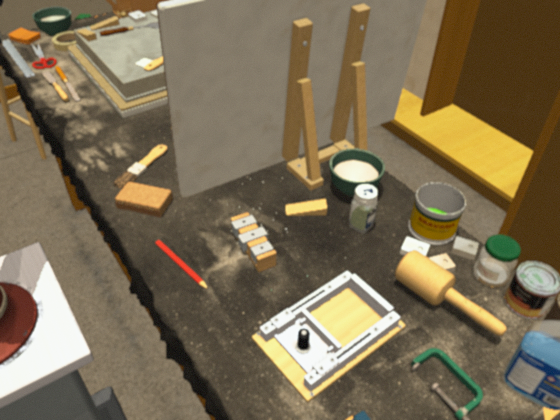

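Top view: the mould is at about (398,238) with its knob at (403,267), and the rest at (285,238) holding three white-topped gauges. The panel's near edge is at about (140,258), the cork block at (168,296) and the pencil at (265,303). I'll enlarge the mould and rest to measure them.

```bash
cat > h.py <<'E'
import numpy as np,cv2
def cam(f):
    return dict(np.load(f))
def ray(c,uv,z):
    d=c['R'].T@np.linalg.solve(c['mtx'],[uv[0],uv[1],1]);o=-c['R'].T@c['t']
    return o+d*(z-o[2])/d[2]
def proj(c,X):
    p=c['mtx']@(c['R']@np.asarray(X,float)+c['t']);return p[:2]/p[2]
E
python3 - <<'E'
from h import *
t=cv2.imread('pics/top0.png');s=cv2.imread('pics/side0.png')
a=cv2.resize(t[210:260,240:330],None,fx=8,fy=8,interpolation=cv2.INTER_CUBIC)
b=cv2.resize(s[200:280,220:290],None,fx=7.5,fy=7.5,interpolation=cv2.INTER_CUBIC)
cv2.imwrite('pics/a.png',a)
cv2.imwrite('pics/c.png',cv2.resize(t[180:300,350:450],None,fx=5,fy=5,interpolation=cv2.INTER_CUBIC))
cv2.imwrite('pics/b.png',b)
c=cam('top0.npz')
for n,uv,z in[('panel',(190,262),0),('panelL',(134,258),0),('panel top',(150,258),.46),('knob',(403,267),.061),('jar',(320,125),.098),('block',(168,296),.031),('pencil',(265,303),.008),('rest',(285,238),.039)]:print(n,ray(c,uv,z).round(3))
E
```

```text
panel [0.457 0.107 0.   ]
panelL [0.464 0.233 0.   ]
panel top [0.462 0.066 0.46 ]
knob [ 0.454 -0.357  0.061]
jar [ 0.75  -0.174  0.098]
block [0.383 0.145 0.031]
pencil [ 0.37  -0.064  0.008]
rest [ 0.513 -0.105  0.039]
```

View pics/a.png

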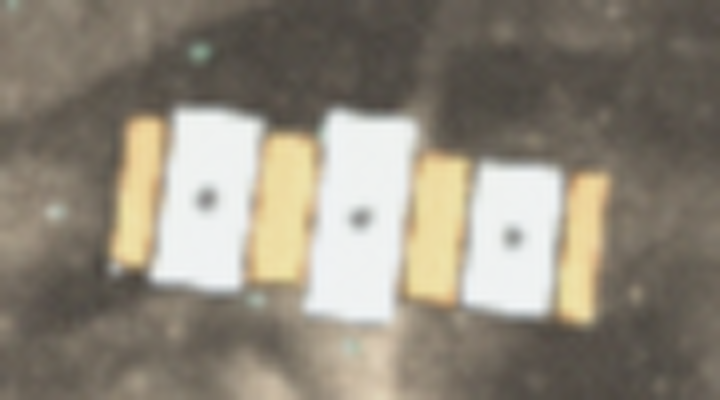

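View pics/c.png

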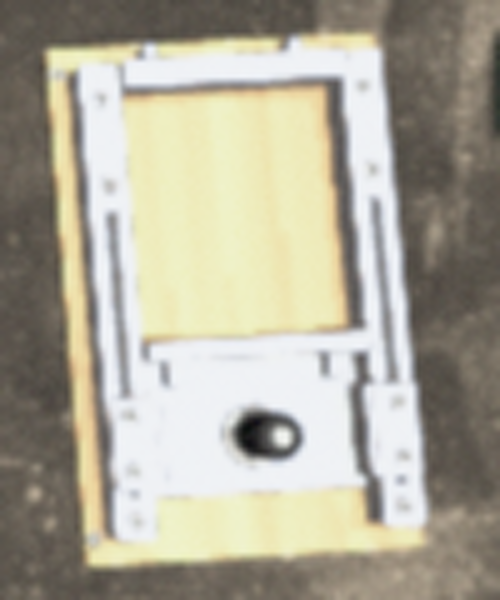

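View pics/b.png

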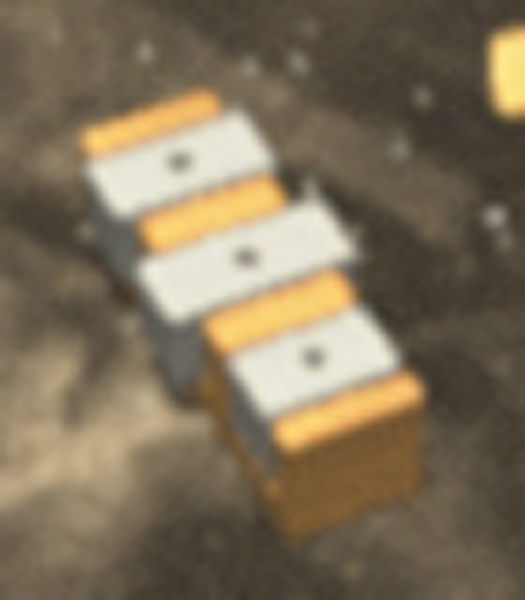

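The enlarged top view separates the gauges by length: left is middling (the 48 mm gauge, dot at about (265.4,234.5)), the centre one is longest and the right one shortest. The mould's base corners and knob are clear. Next I'll work out the poses.

```bash
cat > m.py <<'E'
from h import *
T=cam('top0.npz');S=cam('side0.npz')
f=lambda p,o,k:((np.array(p)+.5)/k-.5+o)
ta=lambda p:f(p,np.array([240,210]),8); sb=lambda p:f(p,np.array([220,200]),7.5); tc=lambda p:f(p,np.array([350,180]),5)
for p,q in[((206,199),(180,161)),((361,218),(246,257)),((513,237),(315,357))]:
    print('dot',ray(T,ta(p),.04).round(4),ray(S,sb(q),.04).round(4))
for n,L in[('48',((175,108),(263,118),(243,291),(151,282))),('56',((326,110),(416,120),(392,323),(305,313))),('40',((477,162),(562,168),(548,317),(463,305)))]:
    P=np.array([ray(T,ta(p),.04) for p in L]);c=P.mean(0);ax=(P[2]+P[3]-P[0]-P[1])/2
    print(n,c.round(4),'len',np.linalg.norm(ax).round(4),'ang',np.degrees(np.arctan2(ax[1],ax[0])).round(1),'wid',np.linalg.norm((P[1]+P[2]-P[0]-P[3])/2).round(4))
P=np.array([ray(T,tc(p),.01) for p in((47,50),(378,36),(425,545),(90,568))])
ax=(P[2]+P[3]-P[0]-P[1])/2;wy=(P[1]+P[2]-P[0]-P[3])/2
print('base',np.linalg.norm(ax),np.linalg.norm(wy),np.degrees(np.arctan2(ax[1],ax[0])),np.degrees(np.arctan2(wy[1],wy[0]))-90)
a=np.arctan2(ax[1],ax[0]);u=np.array([np.cos(a),np.sin(a),0]);c=P.mean(0);c[2]=0
o=c-u*.093;print('mould origin',o.round(4),'u',u.round(3))
print('knob top T',ray(T,tc((283,437)),.061).round(4))
k=ray(T,tc((283,437)),.061)-o;print('knob in mould x,y',k@u,k@np.array([-u[1],u[0],0]))
g=ray(T,tc((228,86)),.044);print('fixed inner edge x',(g-o)@u)
g=ray(T,tc((245,341)),.043);print('slide inner edge x',(g-o)@u)
# side: masks
hsv=cv2.cvtColor(S['img'],cv2.COLOR_RGB2HSV)
m=(hsv[...,2]<40).astype(np.uint8);m[:320]=0;m[365:]=0;m[:,:285]=0;m[:,325:]=0
ys,xs=np.nonzero(m);print('knob side',xs.min(),xs.max(),ys.min(),ys.max(),xs[ys<ys.min()+5].mean())
print('side knob top',ray(S,(xs[ys<ys.min()+5].mean(),ys.min()+3),.061).round(4))
v=np.array([-u[1],u[0],0])
for nm,X in[('base0',o-u*.024+v*.076),('base1',o-u*.024-v*.076),('base2',o+u*.21-v*.076),('base3',o+u*.21+v*.076)]:
    X=X.copy();X[2]=.01;print(nm,proj(S,X).round(1))
print('panel side foot',ray(S,(182,192),0).round(3))
for p in((70,0),):pass
big=cv2.resize(S['img'][262:400,245:415,::-1],None,fx=4.5,fy=4.3,interpolation=cv2.INTER_CUBIC);cv2.imwrite('pics/d.png',big)
E
python3 m.py
```

```text
dot [ 0.5195 -0.0623  0.04  ] [ 0.5209 -0.0633  0.04  ]
dot [ 0.5151 -0.1047  0.04  ] [ 0.5164 -0.1052  0.04  ]
dot [ 0.5106 -0.1462  0.04  ] [ 0.5121 -0.1468  0.04  ]
48 [ 0.5194 -0.0628  0.04  ] len 0.0477 ang 174.0 wid 0.0247
56 [ 0.5156 -0.1043  0.04  ] len 0.0558 ang 174.6 wid 0.0243
40 [ 0.5104 -0.1461  0.04  ] len 0.04 ang 175.1 wid 0.0233
base 0.23267247138900418 0.1520449753640891 -175.89543934282108 -175.8217112333202
mould origin [ 0.6098 -0.3524  0.    ] u [-0.997 -0.072  0.   ]
knob top T [ 0.4544 -0.3634  0.061 ]
knob in mould x,y 0.15580896983465156 -0.00018063906082801603
fixed inner edge x 0.0017264192642135576
slide inner edge x 0.11406367034166481
knob side 299 307 335 348 303.11538461538464
side knob top [ 0.4487 -0.3726  0.061 ]
base0 [404.9 325. ]
base1 [346.5 273.5]
base2 [250.2 335.8]
base3 [306.  400.5]
panel side foot [ 0.472  0.135 -0.   ]
```

Careful with the scale: shifts go in shares of 62.5 mm and turns go in shares of 2 rad. That gives: -0.05 m is -0.8, -0.018 m is -0.288, -0.186 rad / 2 = -0.093.

```bash
echo '[[[0,0,0,0,0,-0.093],[0,0,0,0,0,-0.093],[-0.288,-0.8,0,0,0,0],[-0.288,-0.8,0,0,0,0],[-0.288,-0.8,0,0,0,0]]]' > path.dat && python3 steer.py path.dat 1; echo '[[[-0.288,-0.8,0,0,0,0],[-0.288,-0.8,0,0,0,0],[-0.288,-0.8,0,0,0,0],[-0.288,-0.8,0,0,0,0],[0,0,0,0,0,0]]]' > path.dat && python3 steer.py path.dat; python3 -c "
from rig import bot, ticket, capture;s=bot.read_state();print(s['qpos'],s['tool_rot'].round(3) if hasattr(s['tool_rot'],'round') else s['tool_rot'])"
```

```text
time_s: 0.72
position: [0.291, 0.4533, 0.2181]
tool_rot: [[-1.0, 0.001, -0.0], [0.001, 1.0, -0.001], [0.0, -0.001, -1.0]]
force: [0.3, -0.3, 0.2]
width: 0.997
grip_force: 0.0
time_s: 1.35
position: [0.3638, 0.2505, 0.2184]
tool_rot: [[-1.0, 0.01, -0.0], [0.01, 1.0, -0.003], [0.0, -0.003, -1.0]]
force: [-0.2, -0.1, -0.1]
width: 0.999
grip_force: 0.0
[-0.59478256  0.29856433 -0.07688851  1.9889229   0.03272757  0.8571374
  0.87120149] [[-1.     0.01  -0.   ]
 [ 0.01   1.    -0.003]
 [ 0.    -0.003 -1.   ]]
```

In the tool's units: -0.05 m is -0.8, -0.005 m is -0.08.

```bash
echo '[[[0,-0.8,0,0,0,0],[0,-0.8,0,0,0,0],[0,-0.8,0,0,0,0],[0,-0.8,0,0,0,0],[-0.08,-0.8,0,0,0,0]]]' > path.dat && python3 steer.py path.dat; echo '[[[-0.16,-0.88,0,0,0,0],[-0.48,-0.72,0,0,0,0],[0,0,0,0,0,0]]]' > path.dat && python3 steer.py path.dat; python3 -c "
from rig import bot, ticket, capture;s=bot.read_state();print(s['qpos'])"
```

```text
time_s: 1.98
position: [0.3672, 0.0049, 0.2187]
tool_rot: [[-1.0, -0.002, 0.0], [-0.002, 1.0, 0.001], [-0.0, 0.001, -1.0]]
force: [1.4, 0.5, 0.6]
width: 0.998
grip_force: 0.0
time_s: 2.35
position: [0.4092, -0.0975, 0.2186]
tool_rot: [[-1.0, 0.006, 0.002], [0.006, 1.0, -0.002], [-0.002, -0.002, -1.0]]
force: [-1.0, 0.6, 0.7]
width: 1.002
grip_force: 0.0
[ 0.08276393  0.26401148  0.12432825  2.0449481  -0.0421433   0.83295443
  1.7958141 ]
```

In the tool's units: 0.013 m is 0.208, 0.186 rad / 2 = 0.093.

```bash
echo '[[[0,0,0.208,0,0,0.093],[0,0,0.208,0,0,0.093],[0,0,0.208,0,0,0.093],[0,0,0.208,0,0,0.093],[0,0,0.208,0,0,0.093]]]' > path.dat && python3 steer.py path.dat; echo '[[[0,0,0.208,0,0,0.093],[0,0,0.208,0,0,0.093],[0,0,0.208,0,0,0.093],[0,0,0.208,0,0,0.093],[0,0,0,0,0,0]]]' > path.dat && python3 steer.py path.dat;cat > to.py <<'E'
import sys,numpy as np
from rig import bot, ticket, capture
# remaining move in tool axes to x y z yaw(deg of tool y)
s=bot.read_state();R=np.array(s['tool_rot']);t=[float(a) for a in sys.argv[1:5]]
print('tool delta',(R.T@(np.array(t[:3])-s['position'])).round(4),'world z turn needed',round(((t[3]-np.degrees(np.arctan2(R[1,1],R[0,1]))+90)%180)-90,2),'deg; rz=-that; tilt',R[:2,2].round(4),'q7',round(s['qpos'][6],2),'F',np.round(s['force'],1))
E
python3 to.py .520 -.063 .08 -6
```

```text
time_s: 2.98
position: [0.407, -0.0925, 0.1531]
tool_rot: [[-0.595, 0.804, -0.001], [0.804, 0.595, 0.001], [0.002, 0.0, -1.0]]
force: [0.8, 0.1, -0.0]
width: 1.0
grip_force: 0.0
time_s: 3.6
position: [0.4065, -0.0926, 0.1008]
tool_rot: [[0.099, 0.995, -0.003], [0.995, -0.099, 0.001], [0.001, -0.003, -1.0]]
force: [-0.3, 1.0, 0.4]
width: 1.001
grip_force: 0.0
tool delta [0.0407 0.1101 0.0205] world z turn needed -0.33 deg; rz=-that; tilt [-0.003   0.0012] q7 0.55 F [-0.3  1.   0.4]
```

In the tool's units: 0.055 m is 0.88, 0.02 m is 0.32, 0.006 rad / 2 = 0.003.

```bash
echo '[[[0.32,0.88,0,0,0,0.003],[0.32,0.88,0,0,0,0],[0.0112,0,0.32,0,0,0],[0,0,0,0,0,0],[0,0,0,0,0,0]]]' > path.dat && python3 steer.py path.dat; python3 to.py .520 -.063 .016 -6;  python3 - <<'E'
from rig import bot, ticket, capture
from h import *
o=[]
for n in('top','side'):
    c=capture(n);r=proj(c,[.52,-.063,.06]).astype(int)
    o.append(cv2.resize(c['img'][r[1]-35:r[1]+35,r[0]-45:r[0]+45,::-1],(390,303),interpolation=cv2.INTER_CUBIC))
cv2.imwrite('pics/e.png',np.hstack(o))
E
```

```text
time_s: 4.22
position: [0.5203, -0.066, 0.0823]
tool_rot: [[0.109, 0.994, -0.0], [0.994, -0.109, 0.0], [0.0, -0.0, -1.0]]
force: [0.3, -1.8, 0.9]
width: 0.996
grip_force: 0.0
tool delta [ 0.0029 -0.0007  0.0663] world z turn needed 0.26 deg; rz=-that; tilt [-0.0002  0.0003] q7 0.43 F [ 0.3 -1.8  0.9]
```

View pics/e.png

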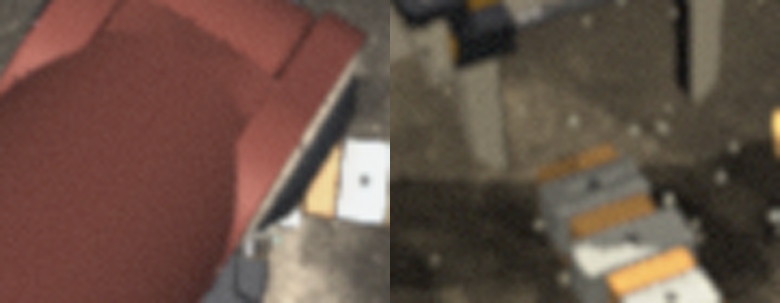

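The fingers straddle the left gauge (48 mm) before and behind the rest, so I'll go down and grip.

In the tool's units: 0.025 m is 0.4, 0.002 m is 0.032.

```bash
echo '[[[0.032,0,0.4,0,0,0],[0,0,0.4,0,0,0],[0,0,0.24,0,0,0],[0,0,0,0,0,0]]]' > path.dat && python3 steer.py path.dat; python3 to.py .520 -.063 .016 -6; echo '[[[0,0,0,0,0,0],[0,0,0,0,0,0],[0,0,0,0,0,0],[0,0,0,0,0,0],[0,0,0,0,0,0]]]' > path.dat && python3 steer.py path.dat 0.3 25;python3 to.py .520 -.063 .016 -6
```

```text
time_s: 4.82
position: [0.5205, -0.0642, 0.0163]
tool_rot: [[0.11, 0.994, -0.001], [0.994, -0.11, 0.0], [0.0, -0.001, -1.0]]
force: [-0.6, 0.2, 0.3]
width: 0.998
grip_force: 0.0
tool delta [ 0.0012 -0.0006  0.0003] world z turn needed 0.32 deg; rz=-that; tilt [-0.0015  0.0002] q7 0.49 F [-0.6  0.2  0.3]
time_s: 5.45
position: [0.5209, -0.064, 0.0167]
tool_rot: [[0.11, 0.994, -0.0], [0.994, -0.11, 0.0], [0.0, -0.0, -1.0]]
force: [1.4, 0.5, 3.8]
width: 0.513
grip_force: 24.6
tool delta [ 0.0009 -0.001   0.0007] world z turn needed 0.3 deg; rz=-that; tilt [-0.0004  0.0001] q7 0.49 F [1.4 0.5 3.8]
```

In the tool's units: -0.04 m is -0.64, -0.03 m is -0.48, -0.087 rad / 2 = -0.0435.

```bash
echo '[[[0,0,-0.32,0,0,0],[0,0,-0.48,0,0,0],[0,0,-0.64,0,0,0],[0,0,0,0,0,-0.0435],[0,0,0,0,0,-0.0435]]]' > path.dat && python3 steer.py path.dat; echo '[[[0,0,0,0,0,0]]]' > path.dat && python3 steer.py path.dat; python3 to.py .554 -.3564 .106 4.14
```

```text
time_s: 6.08
position: [0.521, -0.0639, 0.107]
tool_rot: [[-0.067, 0.998, 0.0], [0.998, 0.067, 0.0], [-0.0, 0.0, -1.0]]
force: [0.4, -0.4, -1.1]
width: 0.513
grip_force: 25.0
time_s: 6.2
position: [0.5208, -0.064, 0.1066]
tool_rot: [[-0.063, 0.998, -0.001], [0.998, 0.063, 0.0], [0.0, -0.001, -1.0]]
force: [-0.5, -0.1, -1.4]
width: 0.511
grip_force: 25.0
tool delta [-0.2939  0.0148  0.0004] world z turn needed 0.53 deg; rz=-that; tilt [-0.0005  0.0004] q7 0.54 F [-0.5 -0.1 -1.4]
```

In the tool's units: -0.055 m is -0.88, -0.04 m is -0.64, -0.008 rad / 2 = -0.004.

```bash
echo '[[[-0.64,0.032,0,0,0,-0.004],[-0.88,0.048,0,0,0,0],[-0.88,0.048,0,0,0,0],[-0.88,0.048,0,0,0,0],[-0.88,0.048,0,0,0,0]]]' > path.dat && python3 steer.py path.dat; echo '[[[-0.528,0.032,0,0,0,0],[0,0,0.48,0,0,0],[0,0,0,0,0,0],[0,0,0,0,0,0]]]' > path.dat && python3 steer.py path.dat; python3 to.py .554 -.3564 .014 4.14;  python3 - <<'E'
from rig import bot, ticket, capture
from h import *
o=[]
for n in('top','side'):
    c=capture(n);r=proj(c,[.53,-.355,.04]).astype(int)
    o.append(cv2.resize(c['img'][r[1]-60:r[1]+60,r[0]-70:r[0]+70,::-1],(390,334),interpolation=cv2.INTER_CUBIC))
cv2.imwrite('pics/f.png',np.hstack(o))
E
```

```text
time_s: 6.82
position: [0.5534, -0.3238, 0.1061]
tool_rot: [[-0.07, 0.998, -0.001], [0.998, 0.07, 0.001], [0.001, -0.001, -1.0]]
force: [0.7, 0.6, -0.5]
width: 0.516
grip_force: 25.0
time_s: 7.32
position: [0.5583, -0.3545, 0.0769]
tool_rot: [[-0.072, 0.997, 0.0], [0.997, 0.072, 0.0], [0.0, 0.0, -1.0]]
force: [0.4, -0.5, -0.4]
width: 0.511
grip_force: 25.0
tool delta [-0.0016 -0.0044  0.0629] world z turn needed -0.01 deg; rz=-that; tilt [0.     0.0003] q7 0.92 F [ 0.4 -0.5 -0.4]
```

View pics/f.png

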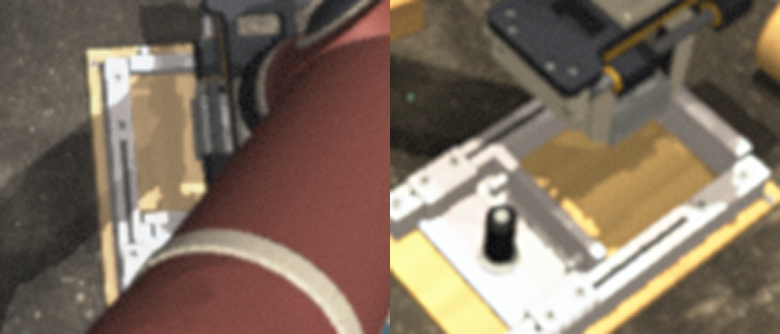

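The gauge hangs over the middle of the cavity, between the fixed and sliding ends. Next I'll lower it.

In the tool's units: 0.03 m is 0.48, 0.025 m is 0.4.

```bash
echo '[[[-0.024,-0.0704,0,0,0,0],[0,0,0.48,0,0,0],[0,0,0.4,0,0,0],[0,0,0.08,0,0,0],[0,0,0,0,0,0]]]' > path.dat && python3 steer.py path.dat; echo '[[[0,0,0.032,0,0,0],[0,0,0,0,0,0]]]' > path.dat && python3 steer.py path.dat; python3 to.py .554 -.3564 .014 4.14
```

```text
time_s: 8.05
position: [0.5538, -0.3574, 0.0173]
tool_rot: [[-0.072, 0.997, 0.001], [0.997, 0.072, -0.001], [-0.001, 0.0, -1.0]]
force: [0.3, 0.1, -1.7]
width: 0.515
grip_force: 25.0
time_s: 8.3
position: [0.554, -0.3573, 0.0155]
tool_rot: [[-0.072, 0.997, 0.001], [0.997, 0.072, -0.001], [-0.001, 0.001, -1.0]]
force: [0.9, -0.9, -1.4]
width: 0.517
grip_force: 25.0
tool delta [0.0009 0.0001 0.0015] world z turn needed 0.01 deg; rz=-that; tilt [ 0.0011 -0.0008] q7 0.96 F [ 0.9 -0.9 -1.4]
```

In the tool's units: 0.001 m is 0.016.

```bash
echo '[[[0,0,0.016,0,0,0],[0,0,0.016,0,0,0],[0,0,0,0,0,0]]]' > path.dat && python3 steer.py path.dat; echo '[[[0,0,0.008,0,0,0],[0,0,0,0,0,0]]]' > path.dat && python3 steer.py path.dat
```

```text
time_s: 8.68
position: [0.554, -0.3573, 0.0148]
tool_rot: [[-0.072, 0.997, 0.001], [0.997, 0.072, -0.0], [-0.0, 0.001, -1.0]]
force: [-0.9, 1.8, 8.4]
width: 0.514
grip_force: 25.0
time_s: 8.93
position: [0.554, -0.3573, 0.0148]
tool_rot: [[-0.072, 0.997, 0.001], [0.997, 0.072, -0.0], [-0.0, 0.001, -1.0]]
force: [-2.1, 2.2, 11.0]
width: 0.514
grip_force: 25.0
```

In the tool's units: -0.04 m is -0.64, -0.02 m is -0.32.

```bash
echo '[[[0,0,0,0,0,0],[0,0,0,0,0,0],[0,0,-0.08,0,0,0],[0,0,-0.32,0,0,0],[0,0,-0.64,0,0,0]]]' > path.dat && python3 steer.py path.dat 0.6 25; echo '[[[0,-0.8,-0.48,0,0,0],[0,-0.8,0,0,0,0],[0,0,0,0,0,0.093],[0,0,0,0,0,0.093],[0,0,0,0,0,0.093]]]' > path.dat && python3 steer.py path.dat;  echo '[[[0,0,0,0,0,0.093],[0,0,0,0,0,0.093],[0,0,0,0,0,0.093],[0,0,0,0,0,0.093],[0,0,0,0,0,0.093]]]' > path.dat && python3 steer.py path.dat 0.5; echo '[[[0,0,0,0,0,0.0415],[0,0,0,0,0,0]]]' > path.dat && python3 steer.py path.dat;python3 to.py .4544 -.3634 .032 -85.86;  python3 - <<'E'
from rig import bot, ticket, capture
from h import *
o=[]
for n in('top','side'):
    c=capture(n);np.savez(n+'1.npz',**c);r=proj(c,[.53,-.355,.04]).astype(int)
    o.append(cv2.resize(c['img'][r[1]-60:r[1]+60,r[0]-70:r[0]+70,::-1],(390,334),interpolation=cv2.INTER_CUBIC))
cv2.imwrite('pics/g.png',np.hstack(o))
E
```

```text
time_s: 9.55
position: [0.5528, -0.3564, 0.0773]
tool_rot: [[-0.072, 0.997, -0.003], [0.997, 0.072, 0.002], [0.002, -0.003, -1.0]]
force: [0.1, 0.3, 0.7]
width: 0.594
grip_force: 0.0
time_s: 10.18
position: [0.4542, -0.3647, 0.1089]
tool_rot: [[0.473, 0.881, 0.002], [0.881, -0.473, -0.001], [0.0, 0.002, -1.0]]
force: [0.3, -0.4, -0.0]
width: 0.597
grip_force: 0.0
time_s: 10.8
position: [0.4545, -0.3644, 0.1086]
tool_rot: [[0.989, 0.149, 0.002], [0.149, -0.989, -0.001], [0.002, 0.001, -1.0]]
force: [0.4, -0.1, -0.9]
width: 0.502
grip_force: 0.0
time_s: 11.05
position: [0.4544, -0.3643, 0.1082]
tool_rot: [[0.997, 0.073, 0.001], [0.073, -0.997, -0.001], [0.001, 0.001, -1.0]]
force: [0.4, 0.3, 0.1]
width: 0.502
grip_force: 0.0
tool delta [-0.     -0.001   0.0762] world z turn needed -0.07 deg; rz=-that; tilt [ 0.0012 -0.0007] q7 -0.19 F [0.4 0.3 0.1]
```

View pics/g.png

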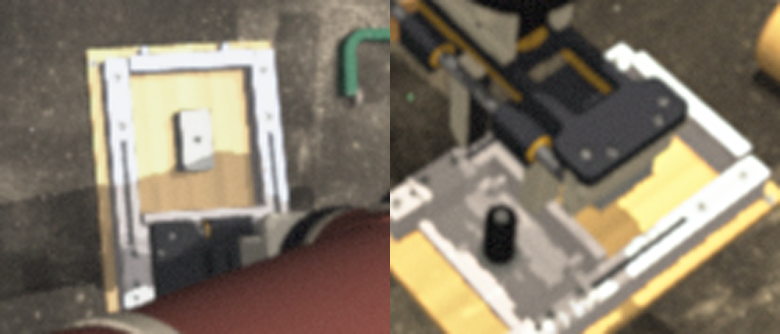

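In the tool's units: 0.03 m is 0.48, 0.02 m is 0.32.

```bash
echo '[[[0,-0.016,0.32,0,0,0],[0,0,0.48,0,0,0],[0,0,0.32,0,0,0],[0,0,0.096,0,0,0],[0,0,0,0,0,0]]]' > path.dat && python3 steer.py path.dat 0.38; echo '[[[0,0,0,0,0,0],[0,0,0,0,0,0],[0,0,0,0,0,0]]]' > path.dat && python3 steer.py path.dat 0.1 40;python3 to.py .4544 -.3634 .032 -85.86
```

```text
time_s: 11.78
position: [0.4536, -0.3635, 0.0309]
tool_rot: [[0.997, 0.071, -0.0], [0.071, -0.997, -0.0], [-0.0, 0.0, -1.0]]
force: [-0.2, -0.7, -0.3]
width: 0.377
grip_force: 0.0
time_s: 12.15
position: [0.4542, -0.3649, 0.0321]
tool_rot: [[0.997, 0.071, 0.002], [0.071, -0.997, -0.003], [0.001, 0.004, -1.0]]
force: [-0.1, -3.1, 0.8]
width: 0.219
grip_force: 40.0
tool delta [ 0.0003 -0.0015  0.0001] world z turn needed 0.05 deg; rz=-that; tilt [ 0.0015 -0.0034] q7 -0.11 F [-0.1 -3.1  0.8]
```

In the tool's units: 0.012 m is 0.192, 0.01 m is 0.16.

```bash
echo '[[[0.16,0,0,0,0,0],[0.192,0,0,0,0,0],[0.192,0,0,0,0,0],[0.192,0,0,0,0,0],[0.16,0,0,0,0,0]]]' > path.dat && python3 steer.py path.dat; echo '[[[0.048,0,0,0,0,0],[0,0,0,0,0,0]]]' > path.dat && python3 steer.py path.dat; python3 to.py .5191 -.3587 .032 -85.86
```

```text
time_s: 12.78
position: [0.5083, -0.3608, 0.032]
tool_rot: [[0.998, 0.071, -0.003], [0.071, -0.998, -0.002], [-0.003, 0.002, -1.0]]
force: [-5.4, -3.1, 5.2]
width: 0.214
grip_force: 40.0
time_s: 13.02
position: [0.5121, -0.3606, 0.032]
tool_rot: [[0.997, 0.071, -0.001], [0.071, -0.997, -0.003], [-0.001, 0.003, -1.0]]
force: [-3.4, -3.3, 4.8]
width: 0.217
grip_force: 40.0
tool delta [ 0.0071 -0.0014  0.    ] world z turn needed 0.06 deg; rz=-that; tilt [-0.0008 -0.0028] q7 -0.22 F [-3.4 -3.3  4.8]
```

In the tool's units: 0.002 m is 0.032, 0.001 m is 0.016.

```bash
echo '[[[0.032,0,0,0,0,0],[0.032,0,0,0,0,0],[0.016,0,0,0,0,0],[0.016,0,0,0,0,0]]]' > path.dat && python3 steer.py path.dat; for i in 1; do :; done; echo '[[[0.016,0,0,0,0,0],[0,0,0,0,0,0]]]' > path.dat && python3 steer.py path.dat;echo '[[[0.016,0,0,0,0,0],[0,0,0,0,0,0]]]' > path.dat && python3 steer.py path.dat
```

```text
time_s: 13.52
position: [0.5171, -0.3602, 0.0321]
tool_rot: [[0.998, 0.07, -0.002], [0.07, -0.998, -0.002], [-0.002, 0.002, -1.0]]
force: [-4.9, -3.3, 5.4]
width: 0.214
grip_force: 40.0
time_s: 13.78
position: [0.5183, -0.3601, 0.032]
tool_rot: [[0.998, 0.071, -0.002], [0.07, -0.998, -0.002], [-0.002, 0.002, -1.0]]
force: [-4.4, -3.1, 5.3]
width: 0.217
grip_force: 40.0
time_s: 14.02
position: [0.5192, -0.36, 0.0321]
tool_rot: [[0.998, 0.07, -0.002], [0.07, -0.998, -0.002], [-0.002, 0.002, -1.0]]
force: [-5.6, -3.4, 5.9]
width: 0.22
grip_force: 40.0
```

In the tool's units: 0.001 m is 0.016.

```bash
for i in 1; do echo '[[[0.016,0,0,0,0,0],[0,0,0,0,0,0]]]' > path.dat && python3 steer.py path.dat;echo '[[[0.016,0,0,0,0,0],[0,0,0,0,0,0]]]' > path.dat && python3 steer.py path.dat;echo '[[[0.016,0,0,0,0,0],[0,0,0,0,0,0]]]' > path.dat && python3 steer.py path.dat; done | grep -E 'pos|force: \['
```

```text
position: [0.5192, -0.36, 0.0321]
force: [-7.2, -2.7, 6.9]
position: [0.5192, -0.36, 0.032]
force: [-7.7, -3.2, 6.9]
position: [0.5192, -0.36, 0.032]
force: [-8.5, -2.1, 8.4]
```

In the tool's units: 0.003 m is 0.048.

```bash
echo '[[[0.048,0,0,0,0,0],[0.048,0,0,0,0,0],[0,0,0,0,0,0],[0,0,0,0,0,0]]]' > path.dat && python3 steer.py path.dat | grep -E 'pos|force: \[';echo '[[[0.048,0,0,0,0,0],[0,0,0,0,0,0]]]' > path.dat && python3 steer.py path.dat
```

```text
position: [0.5192, -0.36, 0.032]
force: [-18.4, -0.6, 11.8]
time_s: 15.52
position: [0.5192, -0.36, 0.032]
tool_rot: [[0.998, 0.065, -0.021], [0.065, -0.998, 0.002], [-0.021, -0.003, -1.0]]
force: [-22.3, 0.7, 15.7]
width: 0.219
grip_force: 40.0
```

In the tool's units: -0.003 m is -0.048.

```bash
echo '[[[-0.048,0,0,0,0,0],[-0.048,0,0,0,0,0],[-0.048,0,0,0,0,0],[0,0,0,0,0,0]]]' > path.dat && python3 steer.py path.dat | grep -E 'pos|force: \[';echo '[[[-0.032,0,0,0,0,0],[0,0,0,0,0,0]]]' > path.dat && python3 steer.py path.dat
```

```text
position: [0.5192, -0.36, 0.032]
force: [-9.1, -1.3, 7.8]
time_s: 16.27
position: [0.5192, -0.36, 0.032]
tool_rot: [[0.998, 0.07, -0.003], [0.07, -0.998, -0.002], [-0.003, 0.002, -1.0]]
force: [-6.1, -2.7, 6.6]
width: 0.217
grip_force: 40.0
```

In the tool's units: -0.002 m is -0.032.

```bash
echo '[[[-0.032,0,0,0,0,0],[0,0,0,0,0,0]]]' > path.dat && python3 steer.py path.dat | grep -E 'pos|force: \[';echo '[[[-0.016,0,0,0,0,0],[0,0,0,0,0,0]]]' > path.dat && python3 steer.py path.dat| grep -E 'pos|force: \['; echo '[[[0,0,0,0,0,0],[0,0,0,0,0,0],[0,0,0,0,0,0]]]' > path.dat && python3 steer.py path.dat 0.38; echo '[[[0,0,-0.32,0,0,0],[0,0,-0.48,0,0,0],[0,0,-0.48,0,0,0],[0,0,0,0,0,0]]]' > path.dat && python3 steer.py path.dat; python3 to.py .5859 -.3541 .02 -85.86;python3 - <<'E'
from rig import bot, ticket, capture
from h import *
o=[]
for n in('top','side'):
    c=capture(n);np.savez(n+'2.npz',**c);r=proj(c,[.55,-.355,.04]).astype(int)
    o.append(cv2.resize(c['img'][r[1]-52:r[1]+52,r[0]-60:r[0]+60,::-1],(390,338),interpolation=cv2.INTER_CUBIC))
cv2.imwrite('pics/i.png',np.hstack(o))
E
```

```text
position: [0.5192, -0.36, 0.032]
force: [-4.4, -4.2, 4.2]
position: [0.5192, -0.36, 0.032]
force: [-1.8, -4.8, 5.9]
time_s: 17.15
position: [0.5193, -0.3562, 0.0301]
tool_rot: [[0.997, 0.074, -0.0], [0.074, -0.997, 0.004], [-0.0, -0.004, -1.0]]
force: [-0.9, 0.1, -0.8]
width: 0.38
grip_force: 0.0
time_s: 17.65
position: [0.5198, -0.3602, 0.1149]
tool_rot: [[0.997, 0.072, 0.005], [0.072, -0.997, -0.004], [0.005, 0.004, -1.0]]
force: [0.2, -0.2, 1.0]
width: 0.378
grip_force: 0.0
tool delta [ 0.0659 -0.0017  0.0952] world z turn needed 0.02 deg; rz=-that; tilt [ 0.0051 -0.004 ] q7 -0.31 F [ 0.2 -0.2  1. ]
```

View pics/i.png

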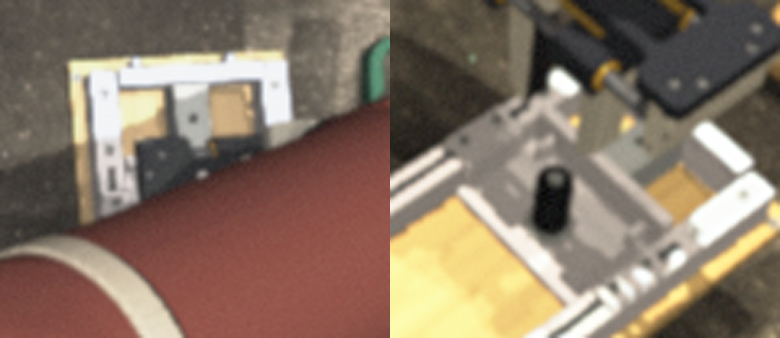

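```bash
python3 - <<'E'
from h import *
c=cam('top2.npz');r=proj(c,[.55,-.355,.04]).astype(int)
p=(np.array([194,118])+.5)/3.25-.5+r-[60,52];print(ray(c,p,.038))
E
python3 to.py .5859 -.3541 .10 -85.86
```

```text
[ 0.58595105 -0.35356435  0.038     ]
tool delta [0.0673 0.0008 0.0117] world z turn needed 0.01 deg; rz=-that; tilt [0.0007 0.0004] q7 -0.31 F [ 0.3 -0.6 -0.7]
```

In the tool's units: 0.036 m is 0.576, 0.03 m is 0.48.

```bash
echo '[[[0.48,0,0,0,0,0],[0.576,-0.016,0,0,0,0],[0,0,0,0,0,0],[0,0,0,0,0,0]]]' > path.dat && python3 steer.py path.dat 0.45;python3 to.py .5859 -.3541 .018 -85.86; python3 -c "
from rig import bot, ticket, capture
from h import *
for n in ['side']:
    c=capture(n);np.savez('side3.npz',**c)"
```

```text
time_s: 18.25
position: [0.583, -0.3527, 0.11]
tool_rot: [[0.997, 0.071, -0.003], [0.071, -0.997, 0.001], [-0.003, -0.001, -1.0]]
force: [-0.1, 0.2, 0.0]
width: 0.446
grip_force: 0.0
tool delta [0.0031 0.0017 0.092 ] world z turn needed 0.08 deg; rz=-that; tilt [-0.0027  0.0009] q7 -0.42 F [-0.1  0.2  0. ]
```

In the tool's units: 0.03 m is 0.48, 0.02 m is 0.32.

```bash
echo '[[[0.032,0.016,0.48,0,0,0],[0,0,0.32,0,0,0],[0,0,0,0,0,0],[0,0,0,0,0,0]]]' > path.dat && python3 steer.py path.dat 0.45;python3 to.py .5859 -.3538 .018 -85.86; echo '[[[0,0,0.32,0,0,0],[0,0,0.24,0,0,0],[0,0,0.096,0,0,0],[0,0,0,0,0,0],[0,0,0,0,0,0]]]' > path.dat && python3 steer.py path.dat;python3 to.py .5859 -.3538 .018 -85.86
```

```text
time_s: 18.8
position: [0.5863, -0.3544, 0.0619]
tool_rot: [[0.997, 0.071, 0.001], [0.071, -0.997, -0.001], [0.0, 0.001, -1.0]]
force: [-0.2, -0.5, 0.0]
width: 0.454
grip_force: 0.0
tool delta [-0.0004 -0.0006  0.0439] world z turn needed 0.06 deg; rz=-that; tilt [ 0.0005 -0.0011] q7 -0.39 F [-0.2 -0.5  0. ]
time_s: 19.42
position: [0.5866, -0.3541, 0.0206]
tool_rot: [[0.997, 0.072, 0.001], [0.072, -0.997, -0.001], [0.0, 0.001, -1.0]]
force: [0.8, 0.4, -0.3]
width: 0.448
grip_force: 0.0
tool delta [-0.0007 -0.0004  0.0026] world z turn needed 0.03 deg; rz=-that; tilt [ 0.0005 -0.0009] q7 -0.36 F [ 0.8  0.4 -0.3]
```

In the tool's units: -0.02 m is -0.32, -0.015 m is -0.24.

```bash
echo '[[[0,0,0,0,0,0],[0,0,0,0,0,0],[0,0,0,0,0,0],[0,0,0,0,0,0]]]' > path.dat && python3 steer.py path.dat 0.15 7; echo '[[[0,0,-0.048,0,0,0],[0,0,-0.064,0,0,0],[0,0,-0.08,0,0,0],[0,0,-0.096,0,0,0],[0,0,-0.128,0,0,0]]]' > path.dat && python3 steer.py path.dat; echo '[[[0,0,-0.24,0,0,0],[0,0,-0.32,0,0,0],[0,0,-0.32,0,0,0],[0,0,0,0,0,0]]]' > path.dat && python3 steer.py path.dat - 15; python3 to.py .60 -.222 .10 -85.86;python3 - <<'E'
from rig import bot, ticket, capture
from h import *
o=[]
for n in('top','side'):
    c=capture(n);np.savez(n+'4.npz',**c);r=proj(c,[.56,-.345,.04]).astype(int)
    o.append(cv2.resize(c['img'][r[1]-52:r[1]+52,r[0]-60:r[0]+60,::-1],(390,338),interpolation=cv2.INTER_CUBIC))
cv2.imwrite('pics/j.png',np.hstack(o))
E
```

```text
time_s: 19.92
position: [0.5867, -0.3548, 0.0207]
tool_rot: [[0.997, 0.072, 0.001], [0.072, -0.997, -0.002], [0.001, 0.002, -1.0]]
force: [0.6, -2.2, 0.1]
width: 0.255
grip_force: 7.0
time_s: 20.55
position: [0.5865, -0.3533, 0.0467]
tool_rot: [[0.997, 0.072, 0.0], [0.072, -0.997, 0.0], [0.0, -0.0, -1.0]]
force: [1.7, -0.3, -1.9]
width: 0.259
grip_force: 7.0
time_s: 21.05
position: [0.5871, -0.3552, 0.1043]
tool_rot: [[0.997, 0.072, 0.004], [0.072, -0.997, -0.003], [0.003, 0.004, -1.0]]
force: [0.3, -0.0, -0.1]
width: 0.258
grip_force: 15.0
tool delta [ 0.0223 -0.132   0.0039] world z turn needed 0.04 deg; rz=-that; tilt [ 0.0036 -0.0034] q7 -0.42 F [ 0.3 -0.  -0.1]
```

View pics/j.png

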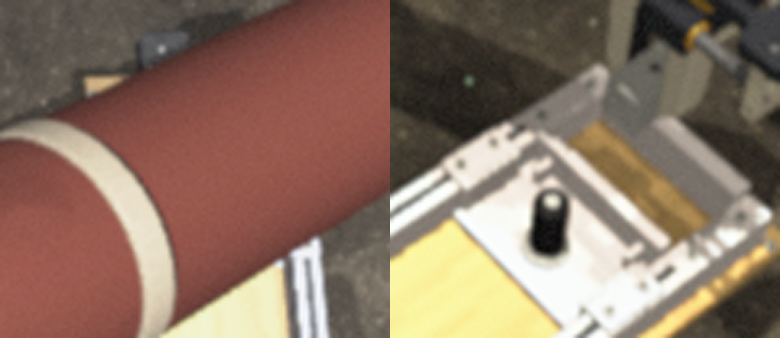

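Careful with the scale: shifts go in shares of 62.5 mm and turns go in shares of 2 rad. That gives: -0.046 m is -0.736, -0.04 m is -0.64.

```bash
echo '[[[0.112,-0.64,0,0,0,0],[0.112,-0.736,0,0,0,0],[0.128,-0.736,0,0,0,0],[0,0,0.64,0,0,0],[0,0,0,0,0,0]]]' > path.dat && python3 steer.py path.dat; echo '[[[0,0,0.48,0,0,0],[0,0,0.256,0,0,0],[0,0,0,0,0,0],[0,0,0,0,0,0]]]' > path.dat && python3 steer.py path.dat;python3 to.py .60 -.222 .0106 -85.86
```

```text
time_s: 21.78
position: [0.5965, -0.2177, 0.0575]
tool_rot: [[0.997, 0.073, -0.008], [0.073, -0.997, 0.004], [-0.007, -0.005, -1.0]]
force: [-0.1, 0.7, -0.9]
width: 0.257
grip_force: 15.0
time_s: 22.28
position: [0.5994, -0.2215, 0.0163]
tool_rot: [[0.997, 0.071, 0.001], [0.071, -0.997, -0.001], [0.001, 0.001, -1.0]]
force: [-0.1, -0.1, -1.2]
width: 0.259
grip_force: 15.0
tool delta [0.0006 0.0006 0.0057] world z turn needed 0.06 deg; rz=-that; tilt [ 0.0014 -0.0012] q7 -0.47 F [-0.1 -0.1 -1.2]
```

In the tool's units: 0.003 m is 0.048, 0.002 m is 0.032.

```bash
echo '[[[0,0,0.048,0,0,0],[0,0,0.032,0,0,0],[0,0,0,0,0,0]]]' > path.dat && python3 steer.py path.dat; echo '[[[0,0,0.016,0,0,0],[0,0,0,0,0,0]]]' > path.dat && python3 steer.py path.dat
```

```text
time_s: 22.65
position: [0.5992, -0.2206, 0.0106]
tool_rot: [[0.997, 0.072, 0.001], [0.072, -0.997, -0.0], [0.001, 0.0, -1.0]]
force: [-0.2, 0.0, -0.0]
width: 0.253
grip_force: 15.0
time_s: 22.9
position: [0.5992, -0.2206, 0.0105]
tool_rot: [[0.997, 0.072, 0.001], [0.072, -0.997, 0.0], [0.001, -0.0, -1.0]]
force: [-1.4, 0.4, 6.8]
width: 0.258
grip_force: 15.0
```

Contact with the bench. I'll release, lift, pull back and check the scene.

In the tool's units: -0.06 m is -0.96, -0.04 m is -0.64.

```bash
echo '[[[0,0,0,0,0,0],[0,0,0,0,0,0],[0,0,-0.16,0,0,0],[0,0,-0.64,0,0,0],[0,0,-0.96,0,0,0]]]' > path.dat && python3 steer.py path.dat 0.42; echo '[[[-0.8,0,-0.48,0,0,0],[-0.8,0,-0.48,0,0,0],[-0.8,0,0,0,0,0],[0,0,0,0,0,0]]]' > path.dat && python3 steer.py path.dat
python3 - <<'E'
from rig import bot, ticket, capture
from h import *
o=[]
for n in('top','side'):
    c=capture(n);np.savez(n+'5.npz',**c)
    o.append(c['img'][:,:,::-1])
s=cv2.resize(o[1][240:410,220:440],None,fx=3.5,fy=3.5,interpolation=cv2.INTER_CUBIC)
cv2.imwrite('pics/k.png',s)
E
```

```text
time_s: 23.52
position: [0.598, -0.2196, 0.1191]
tool_rot: [[0.997, 0.072, -0.004], [0.072, -0.997, 0.001], [-0.004, -0.002, -1.0]]
force: [2.1, 0.6, -0.1]
width: 0.42
grip_force: 0.0
time_s: 24.02
position: [0.4452, -0.2319, 0.1804]
tool_rot: [[0.998, 0.065, 0.0], [0.065, -0.998, 0.002], [0.0, -0.002, -1.0]]
force: [0.7, -0.8, -0.0]
width: 0.419
grip_force: 0.0
```

View pics/k.png

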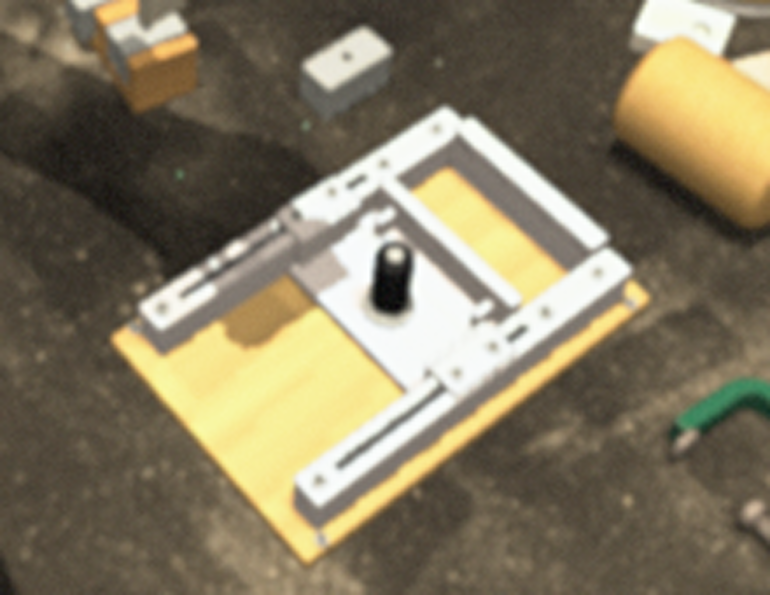

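The side view shows the 48 mm gauge flat on the bench clear of the mould (crop (345,70)) and the sliding end still up the cavity (face edge about (398,180) to (520,300)). I'll check the clear length with numbers.

Run:
```python
from h import *
c=cam('side5.npz');u=np.array([-.9974,-.0722,0]);o=np.array([.6098,-.3524,0])
q=lambda p,z:((ray(c,(np.array(p)+.5)/3.5-.5+[220,240],z)-o)@u).round(4)
print([q(p,.044) for p in((460,124),(600,248))],[q(p,.043) for p in((393,178),(520,298))],'knob',q((395,253),.061))
for n in('top','side'):
    a,b=cam(n+'0.npz')['img'].astype(int),cam(n+'5.npz')['img'].astype(int)
    for nm,X in(('jar',(.75,-.174,.05)),('block',(.383,.145,.03)),('pencil',(.37,-.064,.004))):
        r=proj(cam(n+'0.npz'),X).astype(int);s=np.s_[r[1]-20:r[1]+20,r[0]-25:r[0]+25];print(n,nm,np.abs(a[s]-b[s]).mean().round(1))
```

```text
[np.float64(-0.0056), np.float64(-0.0051)] [np.float64(0.047), np.float64(0.0478)] knob 0.0885
top jar 3.8
top block 5.5
top pencil 26.5
side jar 2.1
side block 1.9
side pencil 24.6
```

Run:
```python
from h import *
from rig import bot, ticket, capture
for f in('side0.npz','side5.npz'):
    h=cv2.cvtColor(cam(f)['img'],cv2.COLOR_RGB2HSV)[235:295,150:215]
    m=((h[...,0]<6)|(h[...,0]>174))&(h[...,1]>150);y,x=np.nonzero(m);print(len(x),x.min(),x.max(),y.min(),y.max())
s=bot.read_state();print(s['force'],s['grip_force'],s['time_s'])
```

```text
385 5 51 5 47
380 5 51 5 47
[-0.03278286  0.66162188 -0.29450549] 0.0 24.125
```

```bash
python3 -c "
from rig import bot, ticket, capture;print(ticket.job_done())"
```

```text
the job is handed in; nothing more can be done
None
```

The job is handed in at about 24 s: the sliding end was closed snug on the 48 mm gauge and showed no sign of shifting when the gauge was lifted out; the gauge lies on the bench between the rest and the mould, the other two were left in the rest, and the jar, sanding block and pencil were not moved.

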